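# Close the air outlet that was left open

### The job

On the bench air manifold one of the four push-push outlet keys has been left latched down. With the fingertips tap all four keys lightly one after the other, from the leftmost (gauge end) to the rightmost, to feel which one is already down, without changing any of them; then press that one fully in and let go so that it springs up and all four keys stand up. Latch no other key, and leave the things on the bench where they are: nothing is to be picked up.

Things in the scene. Friction and masses are not known exactly. Their poses are not given: they have to be found in the camera images.
- manifold: Fixed aluminium air manifold: block 68 (x) x 250 (y) mm, top at 60 mm. Origin: block centre at bench level; x towards its four brass outlets (away from the robot), y along the keys to its left end, z up. Keys at x = 0, y = +82.5, +27.5, -27.5, -82.5 mm in 40 mm square grey collars, tops at 66 mm. Gauge and supply pipe at the left end (y = +162 mm) reach 105 mm above the bench.
- key1: Push key 1, leftmost seen from the robot, nearest the gauge: black cap 28 x 28 mm, flat top; origin at the centre of its top face, z up. Top 85 mm above the bench when up, 80 mm latched down, 75 mm at its stop. All keys are alike: an up key starts to move at 2.5 to 3 N, takes 5 N half-way in and 6 N just before its hard stop, 10 mm down. A tap of up to 4 N changes nothing.
- key2: Push key 2, second from the left: black cap 28 x 28 mm, flat top; origin at the centre of its top face, z up. Top 85 mm above the bench when up, 80 mm latched down, 75 mm at its stop. As key 1. Push-push: an up key pushed to its stop and let go stays latched, 5 mm down; pushed in less than 6 mm it only springs back.
- key3: Push key 3, third from the left: black cap 28 x 28 mm, flat top; origin at the centre of its top face, z up. Top 85 mm above the bench when up, 80 mm latched down, 75 mm at its stop. As key 1. A latched key is met 5 mm lower and hardly gives below 4 N, then moves on; pushed to its stop (7 to 15 N) and let go it springs right up.
- key4: Push key 4, rightmost: black cap 28 x 28 mm, flat top; origin at the centre of its top face, z up. Top 85 mm above the bench when up, 80 mm latched down, 75 mm at its stop. As key 1.
- shear: Loose pneumatic shear lying in front of the manifold (robot side), black, about 40 x 270 x 35 mm; origin at its underside under the middle of the body. Bystander.
- carton: Loose closed product carton, white with a blue lid band, 100 x 150 x 62 mm, off the left end of the manifold; origin at the centre of its underside. Bystander.
- leaflets: Loose bundle of flat blue and white leaflets, 85 x 130 x 21 mm, off the right end of the manifold; origin at the centre of its underside. Bystander.
- nipple: Loose brass and steel hose nipple standing upright, 22 mm across, 54 mm tall, beyond the outlets of the manifold; origin at the centre of its underside. Bystander.

How it is judged:
By the outcome, as a careful person would: the job done as asked, in the order asked, and still so for the second after the job is handed in, with the robot touching nothing.
It also fails if it takes over 46 s, if anything falls off the work surface, if the arm or the gripper's body presses on something with over 40 N, if the wrist force passes 120 N, or if a joint passes its speed limit or range.

### The arm

A 7-joint arm with a two-finger parallel gripper is mounted at the origin on the work surface. World frame = base frame: x ahead of the robot, y to its left, z up, the work surface at z = 0. Lengths are in m, angles in rad, forces in N, time in s.
With the tool pointing down it reaches from about 0.425 to 1.025 m from the base axis. Payload 9.4 kg.
Tool frame: the origin (TCP) lies between the finger pads; the fingertips stand 17 mm ahead of it and the grasp point (between the pads) lies 2 mm behind it; z points along the fingers, y is the line along which they close (so a half turn about z gives the same grasp; the last joint's range is limited). The gripper opens to 85 mm and grips with 20 to 120 N. Pads are 22 mm wide; open, the fingers measure 114 mm over their backs; the gripper's body (76 mm by 85 mm) begins 54 mm behind the grasp point. The pads swing forward as they close: fully open they stand 13 mm farther back than shut.
Start: joints at [1.085, 0.599, -0.003, 1.599, 0.002, 0.943, -0.08], TCP at [0.288, -0.665, 0.216] pointing down, gripper open.
Joint ranges: [-2.57, 2.57], [-0.35, 1.97], [-1.29, 1.29], [0.11, 2.56], [-1.05, 4.19], [0.11, 1.86], [-2.63, 2.63]. Speed limits (rad/s): [2.22, 2.22, 3.01, 3.01, 3.14, 3.14, 3.14].

### API

Orientations are given as a rotation vector (axis times angle).
In Python, from station import ctrl gives the robot as it stands. The module is installed in compiled form; this text tells all that it offers.
- The arm moves only by the tool step_arm, never from a script. Its argument "motion" is a list of rows, each a list of 7 numbers: the shift along the tool's x, y, z in m, then the turn, a rotation vector about the tool's x, y, z in rad, then the opening, from 0 (shut) to 1 (fully open). In form: [[dx, dy, dz, wx, wy, wz, fingers], ...]. A call has 1 to 12 rows; each row is the pose to reach, as a shift and turn from the pose commanded when the call began, along the tool's axes at that moment; what a row does not reach only later rows make up. A row lasts 1/12 s, in which the tool goes at most 41.7 mm and 7.16 degrees, less where a joint would pass 70% of its speed; a pose out of reach is approached as far as the arm can. A call with a gripper value outside its range is refused whole. The fingers move at their own pace and stop on an object; "force" is the grip in N (left out, the last holds). Time passes only in rows, so rows that repeat a pose let the fingers close. It gives the time, the measured TCP pose, the force, the opening and the grip force at its end, in the units of the state.
- ctrl.get_state(): the state, without advancing time (a new reading comes with each control period).
- ctrl.read_camera(name): name is "scene" or "side" or "wrist"; returns (picture, depth): 420x560x3 uint8, red, green, blue; 420x560 float32, m along the optical axis (not along the pixel's ray), 0 where there is no reading.
- ctrl.get_calibration(name): a dict with "intrinsics" (3x3 intrinsics, pixels), "T" (4x4, takes a point from camera to world coordinates); the wrist camera has in their place "mount" (4x4, takes a point from camera to tool coordinates, whose origin is the TCP and whose axes are the flange's). Camera axes: x right, y down, z forward; pixel columns grow to the right and rows downward; lengths in m; the calibration is good to about 2 mm. A picture is of the moment at which its call begins: read the wrist's pose just before it. get_calibration takes no time and is no camera call.
- ctrl.sign_off(): hands the job in; it is judged then, once.
The state is a dict: "time": time; "joint_pos": joint angles; "joint_velocities": joint speeds; "tau": joint torques, N m; "tool_pos": TCP position; "tool_rot": TCP orientation; "wrist_force": force on the tool from outside, world axes, zero at the start; "moment": the same for the moment, N m; "opening": opening from 0.0 (shut) to 1.0 (fully open); "finger_force": force on a finger pad.
Only numpy, scipy, OpenCV 4.12 (cv2) and the standard library are available. Lean on these libraries where they do the work, as an engineer would, in place of code of your own. Each camera call takes 0.05 s, during which the arm holds its last target. There are 200 camera calls.

## Working session

There is one attempt and no reset: what is moved stays moved. The work goes in short steps, Python scripts to look and compute and a tool call to move; the robot and the scene stay as the last step left them, time stands still between calls to the robot, and variables do not carry over. Pictures are saved under pics/ and viewed, at most 10 in all, crops included, and the job is handed in when it is done.

Besides the shell and the picture viewer there is one more tool, called after "Emit:" as name(argument=value, ...), one argument or row to a line, values as JSON. step_arm: Moves the arm, as the interface text tells. Its arguments: {"type":"object","properties":{"motion":{"type":"array"},"force":{"type":"number"}},"required":["motion"]}

```bash
mkdir -p pics
python3 - <<'E'
from station import ctrl
import cv2,numpy as np
s=ctrl.get_state();print({k:np.round(v,3).tolist() for k,v in s.items()})
for n in("scene","side"):
    p,d=ctrl.read_camera(n);cv2.imwrite(f"pics/{n}.png",p[:,:,::-1]);np.savez(f"{n}.npz",p=p,d=d)
    c=ctrl.get_calibration(n);print(n,{k:np.round(v,3).tolist() for k,v in c.items()})
E
```

```text
{'time': 0.0, 'joint_pos': [1.085, 0.6, -0.003, 1.6, 0.002, 0.943, -0.08], 'joint_velocities': [-0.0, -0.0, -0.0, 0.0, -0.001, 0.001, -0.002], 'tau': [0.0, -77.646, 1.564, -25.801, 0.012, 0.009, 0.0], 'tool_pos': [0.288, -0.665, 0.215], 'tool_rot': [-3.075, -0.637, 0.001], 'wrist_force': [0.155, 0.259, -0.394], 'moment': [-0.053, -0.029, 0.009], 'finger_force': 0.0, 'opening': 0.998}
scene {'intrinsics': [[409.296, 0.0, 282.049], [0.0, 409.296, 211.021], [0.0, 0.0, 1.0]], 'T': [[-0.787, 0.365, -0.497, 1.0], [0.616, 0.487, -0.619, 0.579], [0.016, -0.794, -0.608, 0.625], [0.0, 0.0, 0.0, 1.0]]}
side {'intrinsics': [[413.195, 0.0, 288.896], [0.0, 413.195, 212.624], [0.0, 0.0, 1.0]], 'T': [[-0.777, -0.436, 0.455, 0.048], [-0.63, 0.552, -0.546, 0.657], [-0.013, -0.71, -0.704, 0.887], [0.0, 0.0, 0.0, 1.0]]}
```

View pics/scene.png

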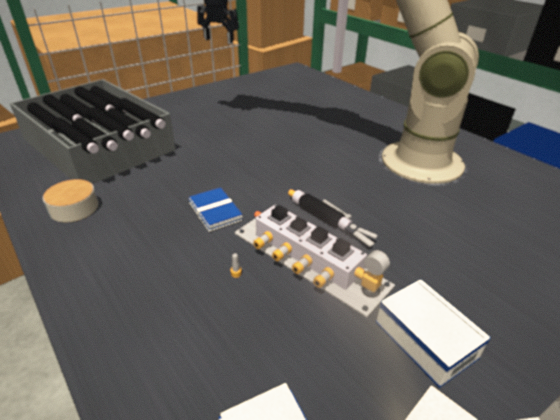

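View pics/side.png

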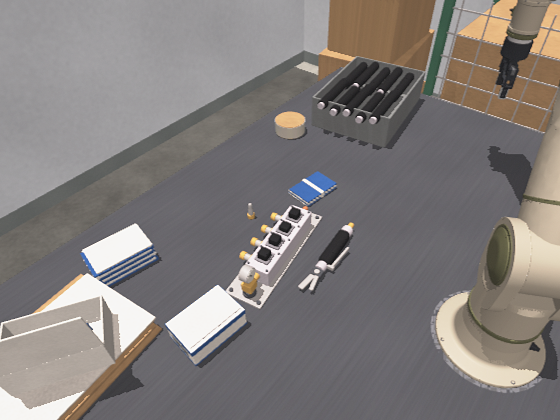

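The scene view shows the keys at about (342,245), (320,235), (300,225) and (280,212), with the gauge at (377,262). In the side view they run from (265,254) to (294,214). The shear, carton, leaflets and nipple are all clear of the key tops.

```bash
cat > loc.py <<'E'
import numpy as np,cv2
from station import ctrl
px={"scene":[(342,245),(320,235),(300,225),(280,212)],"side":[(265,254),(275,240),(285,227),(294,214)]}
for n in px:
    f=np.load(n+".npz");p,d=f["p"],f["d"];c=ctrl.get_calibration(n);K,T=c["intrinsics"],c["T"]
    v,u=np.mgrid[:420,:560]
    r=np.stack([(u-K[0,2])/K[0,0],(v-K[1,2])/K[1,1],np.ones(u.shape)],-1)
    W=(r*d[...,None])@T[:3,:3].T+T[:3,3]
    C=[]
    for a,b in px[n]:
        near=(abs(u-a)<16)&(abs(v-b)<14)&(d>0)
        m=(p.max(2)<75)&near&(W[...,2]>.074)&(W[...,2]<.092)
        k,l,st,_=cv2.connectedComponentsWithStats(m.astype(np.uint8))
        m=l==l[m][np.argmin(np.hypot(u[m]-a,v[m]-b))]
        q=W[m]; z=np.median(q[:,2])
        rr=r[m]@T[:3,:3].T; q2=T[:3,3]+rr*((.084-T[2,3])/rr[:,2])[:,None]
        (cx,cy),wh,an=cv2.minAreaRect((q2[:,:2]*1000).astype(np.float32))
        print(n,m.sum(),"z",z.round(4),np.percentile(q[:,2],90).round(4),"mean",q2[:,:2].mean(0).round(4),"rect",round(cx),round(cy),np.round(wh),round(an));C.append(q2[:,:2].mean(0))
    C=np.array(C);e=C[0]-C[3];print("ctr",C.mean(0),"len",np.linalg.norm(e),"yaw of y axis",np.degrees(np.arctan2(-e[0],e[1])))
E
python3 loc.py
```

```text
scene 57 z 0.0828 0.0843 mean [0.5395 0.1811] rect 538 180 [37. 15.] 38
scene 152 z 0.0832 0.0846 mean [0.543  0.1335] rect 543 134 [35. 30.] 14
scene 106 z 0.0787 0.08 mean [0.555  0.0822] rect 555 83 [33. 26.] 19
scene 137 z 0.083 0.0846 mean [0.5636 0.0259] rect 563 26 [35. 33.] 14
ctr [0.55028052 0.10567774] len 0.15706778245231123 yaw of y axis 8.837588061444817
side 105 z 0.084 0.0865 mean [0.526  0.1849] rect 526 186 [28. 33.] 16
side 95 z 0.0838 0.0862 mean [0.5362 0.1311] rect 537 131 [29. 31.] 11
side 72 z 0.0792 0.0811 mean [0.5446 0.0794] rect 544 79 [26. 28.] 13
side 79 z 0.0842 0.0864 mean [0.5562 0.024 ] rect 556 23 [28. 33.] 16
ctr [0.54074485 0.10484233] len 0.16375103782729142 yaw of y axis 10.635260275131602
```

Emit:
step_arm(
  motion=[
    [0.02, -0.02, -0.01, 0, 0, 0, 0],
    [0.05, -0.05, -0.02, 0, 0, 0, 0],
    [0.075, -0.08, -0.035, 0, 0, 0.05, 0],
    [0.1, -0.11, -0.035, 0, 0, 0.1, 0],
    [0.125, -0.14, -0.035, 0, 0, 0.15, 0],
    [0.15, -0.17, -0.035, 0, 0, 0.2, 0],
    [0.175, -0.2, -0.035, 0, 0, 0.225, 0],
    [0.2, -0.225, -0.035, 0, 0, 0.225, 0],
    [0.225, -0.25, -0.035, 0, 0, 0.225, 0],
    [0.25, -0.28, -0.035, 0, 0, 0.225, 0],
    [0.265, -0.295, -0.035, 0, 0, 0.225, 0],
    [0.27, -0.3, -0.035, 0, 0, 0.225, 0],
  ],
)

```text
time: 1.1
tool_pos: [0.4179, -0.2787, 0.2513]
tool_rot: [-3.126, -0.296, -0.0]
wrist_force: [0.1, -1.3, 0.3]
opening: -0.003
finger_force: 0.0
```

```bash
cat > go.py <<'E'
import sys,numpy as np
from scipy.spatial.transform import Rotation as R
from station import ctrl
s=ctrl.get_state();r=R.from_rotvec(s["tool_rot"]);M=r.as_matrix()
print("t",round(s["time"],2),"pos",np.round(s["tool_pos"],4),"yaw x",np.degrees(np.arctan2(M[1,0],M[0,0])).round(2),"zax",M[:,2].round(4),"F",np.round(s["wrist_force"],2),"open",round(s["opening"],3))
if len(sys.argv)>3:
    t=np.array(sys.argv[1:4],float);print("shift",(M.T@(t-s["tool_pos"])).round(4))
if len(sys.argv)>4:
    y=np.radians(float(sys.argv[4]));G=np.array([[np.cos(y),np.sin(y),0],[np.sin(y),-np.cos(y),0],[0,0,-1]])
    print("turn",(r.inv()*R.from_matrix(G)).as_rotvec().round(4))
E
python3 go.py .545 .1 .25 10.5
```

```text
t 1.1 pos [ 0.4179 -0.2787  0.2513] yaw x 10.82 zax [-0.      0.0014 -1.    ] F [ 0.08 -1.3   0.26] open -0.003
shift [ 0.196  -0.3481  0.0018]
turn [-0.0013 -0.0002  0.0056]
```

Emit:
step_arm(
  motion=[
    [0.017, -0.03, 0, 0, 0, 0.005, 0],
    [0.034, -0.06, 0, 0, 0, 0.005, 0],
    [0.051, -0.09, 0, 0, 0, 0.005, 0],
    [0.068, -0.12, 0, 0, 0, 0.005, 0],
    [0.085, -0.15, 0, 0, 0, 0.005, 0],
    [0.102, -0.18, 0, 0, 0, 0.005, 0],
    [0.119, -0.21, 0, 0, 0, 0.005, 0],
    [0.136, -0.24, 0, 0, 0, 0.005, 0],
    [0.153, -0.27, 0, 0, 0, 0.005, 0],
    [0.17, -0.3, 0, 0, 0, 0.005, 0],
    [0.185, -0.33, 0, 0, 0, 0.005, 0],
    [0.195, -0.345, 0, 0, 0, 0.005, 0],
  ],
)

```text
time: 2.1
tool_pos: [0.5462, 0.0958, 0.2511]
tool_rot: [-3.127, -0.285, -0.0]
wrist_force: [-0.8, 0.1, 0.3]
opening: 0.002
finger_force: 0.0
```

Emit:
step_arm(
  motion=[
    [0, 0, 0, 0, 0, 0, 0],
    [0, 0, 0, 0, 0, 0, 0],
    [0, 0, 0, 0, 0, 0, 0],
  ],
)

```text
time: 2.35
tool_pos: [0.5452, 0.0906, 0.251]
tool_rot: [3.128, 0.278, -0.001]
wrist_force: [-0.9, -0.5, -0.1]
opening: -0.002
finger_force: 0.0
```

```bash
python3 go.py
python3 - <<'E'
from station import ctrl
import cv2,numpy as np
s=ctrl.get_state();p,d=ctrl.read_camera("wrist");cv2.imwrite("pics/wrist1.png",p[:,:,::-1])
c=ctrl.get_calibration("wrist");print({k:np.round(v,3).tolist() for k,v in c.items()})
np.savez("wrist.npz",p=p,d=d,pos=s["tool_pos"],rot=s["tool_rot"])
E
```

```text
t 2.35 pos [0.5452 0.0906 0.251 ] yaw x 10.17 zax [-9.e-04 -1.e-03 -1.e+00] F [-0.88 -0.47 -0.08] open -0.002
{'intrinsics': [[319.826, 0.0, 277.166], [0.0, 319.826, 210.704], [0.0, 0.0, 1.0]], 'mount': [[0.0, -0.959, -0.284, 0.073], [1.0, 0.0, 0.001, -0.0], [-0.001, -0.284, 0.959, -0.158], [0.0, 0.0, 0.0, 1.0]]}
```

View pics/wrist1.png

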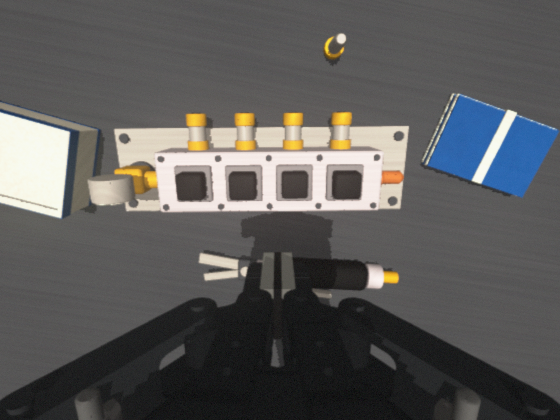

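The wrist view shows keys 1 to 4 at about (191,185), (243,184), (294,183) and (347,182), with the shut fingertips at (278,256). I'll measure the keys from here.

Run:
```python
import numpy as np,cv2
from scipy.spatial.transform import Rotation as R
from station import ctrl
f=np.load("wrist.npz");p=f["p"];d=f["d"];c=ctrl.get_calibration("wrist");K,M=c["intrinsics"],c["mount"]
B=np.eye(4);B[:3,:3]=R.from_rotvec(f["rot"]).as_matrix();B[:3,3]=f["pos"];T=B@M
v,u=np.mgrid[:420,:560];r=np.stack([(u-K[0,2])/K[0,0],(v-K[1,2])/K[1,1],np.ones(u.shape)],-1)@T[:3,:3].T
Z=(r*d[...,None])[...,2]+T[2,3];C=[]
for a,b in[(191,185),(243,184),(294,183),(347,182)]:
    m=(p.max(2)<60)&(abs(u-a)<24)&(abs(v-b)<24)
    k,l=cv2.connectedComponents(m.astype(np.uint8));m=l==l[b,a]
    z=np.median(Z[m&(abs(u-a)<10)&(abs(v-b)<10)]);
    t=m&(abs(Z-z)<.003)
    q=T[:3,3]+r[t]*((z-T[2,3])/r[t][:,2])[:,None]
    rc=cv2.minAreaRect((q[:,:2]*1000).astype(np.float32));C.append(rc[0]);print(t.sum(),z.round(4),np.round(rc[0],1),np.round(rc[1],1),round(rc[2],1))
C=np.array(C);e=C[0]-C[3];print(np.linalg.norm(e),np.degrees(np.arctan2(-e[0],e[1])))
```

```text
2154 0.0854 [539.5 142. ] [ 27.5 276.9] 10.6
2170 0.0854 [539.5 142. ] [ 27.5 276.9] 10.6
961 0.0805 [539.5 140.6] [ 28.5 276.8] 10.6
2139 0.0855 [539.6 142. ] [ 27.5 276.8] 10.6
0.044540948920021216 63.83874263671541
```

```bash
cat > w.py <<'E'
import numpy as np,cv2
from scipy.spatial.transform import Rotation as R
from station import ctrl
f=np.load("wrist.npz");d=f["d"];c=ctrl.get_calibration("wrist");K,M=c["intrinsics"],c["mount"]
B=np.eye(4);B[:3,:3]=R.from_rotvec(f["rot"]).as_matrix();B[:3,3]=f["pos"];T=B@M
v,u=np.mgrid[:420,:560];r=np.stack([(u-K[0,2])/K[0,0],(v-K[1,2])/K[1,1],np.ones(u.shape)],-1)@T[:3,:3].T
Z=(r*d[...,None])[...,2]+T[2,3];C=[]
for a,b in[(191,185),(243,184),(294,183),(347,182)]:
    n=(abs(u-a)<24)&(abs(v-b)<24);z=np.median(Z[n&(abs(u-a)<8)&(abs(v-b)<8)]);t=n&(abs(Z-z)<.003)
    q=T[:3,3]+r[t]*((z-T[2,3])/r[t][:,2])[:,None]
    rc=cv2.minAreaRect((q[:,:2]*1000).astype(np.float32));C.append(rc[0]);print(t.sum(),z.round(4),np.round(rc[0],1),np.round(rc[1],1),round(rc[2],1))
C=np.array(C);e=C[0]-C[3];print(np.linalg.norm(e),np.degrees(np.arctan2(-e[0],e[1])))
E
python3 w.py; python3 go.py .528 .188 .12 10.6
```

```text
682 0.0854 [532.3 180.1] [26.3 27.8] 10.2
686 0.0855 [542.4 126.8] [27.3 27.3] 10.2
661 0.0806 [552.7  72.9] [26.6 27.1] 10.2
681 0.0856 [562.2  19.5] [26.3 27.6] 10.2
163.4137055952898 10.541660949083006
t 2.4 pos [0.5451 0.0903 0.2511] yaw x 10.13 zax [-7.e-04 -1.e-03 -1.e+00] F [ 0.16 -0.34 -0.05] open -0.0
shift [ 0.0005 -0.0993  0.1311]
turn [ 0.0008  0.0009 -0.0083]
```

Run:
```python
import numpy as np
s=open("loc.py").read()
s=s.replace("q=W[m]; z=np.median(q[:,2])","z=np.percentile(W[m][:,2],75);m=near&(abs(W[...,2]-z)<.0025)&(p.max(2)<110);q=W[m]").replace("(.084-T","(z-T")
exec(s)
```

```text
scene 136 z 0.0837 0.0851 mean [0.5298 0.1833] rect 533 169 [30. 58.] 10
scene 128 z 0.084 0.0847 mean [0.5401 0.1324] rect 537 146 [29. 61.] 12
scene 111 z 0.0794 0.0803 mean [0.5502 0.0788] rect 549 81 [28. 98.] 11
scene 99 z 0.0839 0.0847 mean [0.5603 0.0223] rect 560 23 [28. 28.] 13
ctr [0.54512047 0.10420772] len 0.1638666662053732 yaw of y axis 10.748142121798708
side 76 z 0.0853 0.0867 mean [0.5288 0.1789] rect 532 167 [25. 59.] 10
side 115 z 0.085 0.0865 mean [0.5341 0.1523] rect 534 153 [25. 76.] 11
side 80 z 0.0803 0.0822 mean [0.5471 0.0772] rect 547 80 [ 25. 119.] 10
side 56 z 0.0853 0.0866 mean [0.5585 0.0204] rect 558 21 [24. 26.] 13
ctr [0.54213994 0.10720882] len 0.16129680885046624 yaw of y axis 10.587187265271774
```

```bash
python3 go.py .530 .183 .112 10.6
```

```text
t 2.4 pos [0.5451 0.0903 0.2511] yaw x 10.13 zax [-7.e-04 -1.e-03 -1.e+00] F [ 0.16 -0.34 -0.05] open -0.0
shift [ 0.0016 -0.094   0.1391]
turn [ 0.0008  0.0009 -0.0083]
```

Emit:
step_arm(
  motion=[
    [0, -0.02, 0.01, 0, 0, -0.008, 0],
    [0.001, -0.05, 0.03, 0, 0, -0.008, 0],
    [0.001, -0.075, 0.05, 0, 0, -0.008, 0],
    [0.0015, -0.09, 0.075, 0, 0, -0.008, 0],
    [0.0015, -0.094, 0.1, 0, 0, -0.008, 0],
    [0.0015, -0.094, 0.12, 0, 0, -0.008, 0],
    [0.0015, -0.094, 0.132, 0, 0, -0.008, 0],
    [0.0015, -0.094, 0.138, 0, 0, -0.008, 0],
    [0.0015, -0.094, 0.139, 0, 0, -0.008, 0],
    [0.0015, -0.094, 0.139, 0, 0, -0.008, 0],
    [0.0015, -0.094, 0.139, 0, 0, -0.008, 0],
    [0.0015, -0.094, 0.139, 0, 0, -0.008, 0],
  ],
)

```text
time: 3.4
tool_pos: [0.5307, 0.1847, 0.1134]
tool_rot: [-3.128, -0.292, -0.002]
wrist_force: [-0.6, -0.4, 0.1]
opening: -0.001
finger_force: 0.0
```

```bash
python3 go.py .530 .183 .102 10.6;  python3 - <<'E'
from station import ctrl
import cv2
p,d=ctrl.read_camera("wrist");cv2.imwrite("pics/wrist2.png",p[:,:,::-1])
E
```

```text
t 3.4 pos [0.5307 0.1847 0.1134] yaw x 10.67 zax [ 1.5e-03  5.0e-04 -1.0e+00] F [-0.62 -0.42  0.12] open -0.001
shift [-0.001   0.0016  0.0114]
turn [-0.0002 -0.0016  0.0011]
```

View pics/wrist2.png

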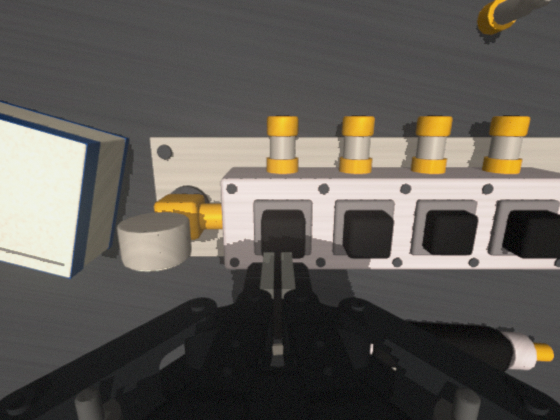

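The fingertips (278,255) are over key 1 (cap centre about (284,234)), roughly 3 mm too far left. I'll correct that and descend gently.

Emit:
step_arm(
  motion=[
    [0.0005, 0.0015, 0.003, 0, 0, 0, 0],
    [0.001, 0.003, 0.006, 0, 0, 0, 0],
    [0.001, 0.003, 0.008, 0, 0, 0, 0],
    [0.001, 0.003, 0.009, 0, 0, 0, 0],
    [0.001, 0.003, 0.009, 0, 0, 0, 0],
    [0.001, 0.003, 0.009, 0, 0, 0, 0],
  ],
)

```text
time: 3.95
tool_pos: [0.5315, 0.1822, 0.1032]
tool_rot: [3.128, 0.293, -0.001]
wrist_force: [-0.2, -0.4, 0.4]
opening: -0.002
finger_force: 0.0
```

Emit:
step_arm(
  motion=[
    [0, 0, 0.0005, 0, 0, 0, 0],
    [0, 0, 0.001, 0, 0, 0, 0],
    [0, 0, 0.001, 0, 0, 0, 0],
    [0, 0, 0.001, 0, 0, 0, 0],
  ],
)

```text
time: 4.28
tool_pos: [0.5316, 0.1822, 0.1024]
tool_rot: [3.128, 0.293, -0.0]
wrist_force: [-0.3, 0.2, -0.2]
opening: 0.0
finger_force: 0.0
```

Emit:
step_arm(
  motion=[
    [0, 0, 0.0005, 0, 0, 0, 0],
    [0, 0, 0.0005, 0, 0, 0, 0],
    [0, 0, 0.0005, 0, 0, 0, 0],
  ],
)

```text
time: 4.53
tool_pos: [0.5316, 0.1822, 0.1019]
tool_rot: [3.128, 0.293, -0.0]
wrist_force: [0.1, 1.4, 0.1]
opening: -0.003
finger_force: 0.0
```

Emit:
step_arm(
  motion=[
    [0, 0, 0.0005, 0, 0, 0, 0],
    [0, 0, 0.0005, 0, 0, 0, 0],
    [0, 0, 0.0005, 0, 0, 0, 0],
  ],
)

```text
time: 4.78
tool_pos: [0.5316, 0.1822, 0.1013]
tool_rot: [3.128, 0.293, -0.0]
wrist_force: [-0.4, -0.5, -0.4]
opening: 0.004
finger_force: 0.0
```

Emit:
step_arm(
  motion=[
    [0, 0, 0.0005, 0, 0, 0, 0],
    [0, 0, 0.0005, 0, 0, 0, 0],
    [0, 0, 0.0005, 0, 0, 0, 0],
  ],
)

```text
time: 5.03
tool_pos: [0.5316, 0.1822, 0.1008]
tool_rot: [3.128, 0.293, -0.0]
wrist_force: [-0.2, 0.2, 1.2]
opening: 0.0
finger_force: 0.0
```

Emit:
step_arm(
  motion=[
    [0, 0, 0.0005, 0, 0, 0, 0],
    [0, 0, 0.0005, 0, 0, 0, 0],
    [0, 0, 0.0005, 0, 0, 0, 0],
  ],
)

```text
time: 5.28
tool_pos: [0.5316, 0.1822, 0.1003]
tool_rot: [3.128, 0.293, -0.0]
wrist_force: [-0.2, 1.5, 0.3]
opening: -0.002
finger_force: 0.0
```

Emit:
step_arm(
  motion=[
    [0, 0, 0.0005, 0, 0, 0, 0],
    [0, 0, 0.0005, 0, 0, 0, 0],
    [0, 0, 0.0005, 0, 0, 0, 0],
  ],
)

```text
time: 5.53
tool_pos: [0.5316, 0.1822, 0.0998]
tool_rot: [3.128, 0.293, -0.0]
wrist_force: [0.2, 0.8, -0.7]
opening: -0.0
finger_force: 0.0
```

```bash
python3 go.py
python3 - <<'E'
from station import ctrl
import cv2,numpy as np
p,d=ctrl.read_camera("side");a=p[190:300,220:330,::-1]
q,_=ctrl.read_camera("scene");b=q[190:300,270:380,::-1]
cv2.imwrite("pics/c1.png",cv2.resize(np.hstack([a,b]),(800,400),interpolation=cv2.INTER_CUBIC))
E
python3 go.py
```

```text
t 5.53 pos [0.5316 0.1822 0.0998] yaw x 10.7 zax [-1.e-04 -1.e-04 -1.e+00] F [ 0.21  0.77 -0.66] open -0.0
t 5.63 pos [0.5316 0.1822 0.0998] yaw x 10.71 zax [-1.e-04 -0.e+00 -1.e+00] F [ 1.01  0.04 -0.06] open -0.001
```

View pics/c1.png

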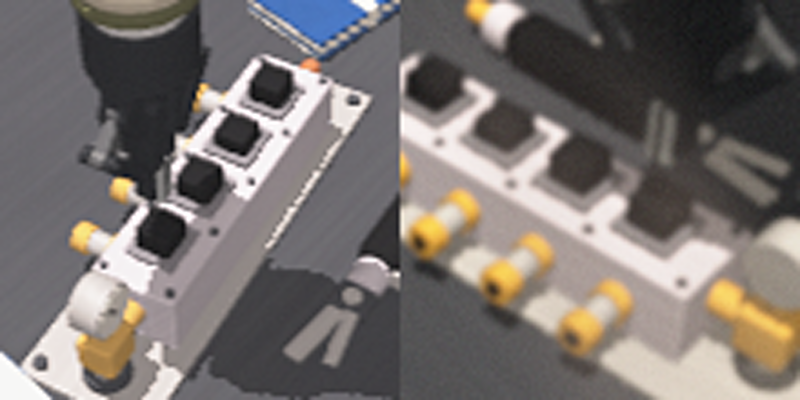

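The crop shows the fingertips over key 1 ((160,200) left, (660,150) right), at or just above its top. There's no force yet, so I'll continue in 0.5 mm steps.

Emit:
step_arm(
  motion=[
    [0, 0, 0.0005, 0, 0, 0, 0],
    [0, 0, 0.0005, 0, 0, 0, 0],
    [0, 0, 0.0005, 0, 0, 0, 0],
  ],
)

```text
time: 5.88
tool_pos: [0.5316, 0.1822, 0.0993]
tool_rot: [3.128, 0.293, -0.0]
wrist_force: [0.5, -0.2, 0.1]
opening: -0.001
finger_force: 0.0
```

Run:
```python
from station import ctrl
import cv2,numpy as np
s=ctrl.get_state();p,d=ctrl.read_camera("wrist")
cv2.imwrite("pics/wrist3.png",cv2.resize(p[150:350,180:480,::-1],(780,520),interpolation=cv2.INTER_CUBIC))
np.savez("wrist3.npz",p=p,d=d)
c=ctrl.get_calibration("wrist");K,M=c["intrinsics"],c["mount"]
v,u=np.mgrid[:420,:560];P=np.stack([(u-K[0,2])/K[0,0]*d,(v-K[1,2])/K[1,1]*d,d],-1)@M[:3,:3].T+M[:3,3]
# tool coords; fingertip & caps
print("zt along col 278:");
for r in range(205,300,5): print(r,*[(P[r,k]*1000).round(1).tolist() for k in(271,284)])
print("zt along row 225, cols");
for k in range(240,480,12): print(k,(P[225,k]*1000).round(1).tolist())
```

```text
zt along col 278:
205 [19.4, -3.9, 36.6] [19.2, 4.3, 37.4]
210 [17.6, -3.8, 31.5] [17.2, 4.2, 32.8]
215 [13.7, -3.9, 33.8] [14.0, 4.2, 32.6]
220 [13.1, -3.7, 25.3] [13.5, 4.1, 24.3]
225 [13.3, -3.6, 15.4] [13.0, 3.9, 16.4]
230 [10.7, -3.6, 14.3] [10.6, 3.9, 14.7]
235 [7.9, -3.6, 13.6] [7.5, 3.9, 14.7]
240 [4.4, -3.6, 14.8] [4.9, 3.9, 13.5]
245 [1.5, -3.6, 14.2] [1.8, 3.9, 13.5]
250 [-1.3, -3.6, 13.6] [-1.3, 3.9, 13.6]
255 [12.4, -2.9, -23.7] [11.9, 3.1, -22.6]
260 [12.5, -2.8, -29.3] [12.2, 3.0, -28.6]
265 [12.4, -2.7, -33.9] [11.9, 2.9, -32.9]
270 [12.2, -2.6, -38.2] [12.3, 2.8, -38.5]
275 [12.1, -2.5, -42.4] [12.0, 2.7, -42.1]
280 [12.3, -2.5, -46.8] [12.5, 2.6, -47.1]
285 [12.1, -2.4, -50.2] [11.8, 2.5, -49.7]
290 [11.6, -2.4, -53.0] [11.1, 2.5, -52.1]
295 [13.8, -2.2, -60.1] [12.5, 2.3, -58.0]
zt along row 225, cols
240 [5.4, -24.1, 38.4]
252 [7.1, -15.9, 33.5]
264 [13.5, -7.6, 15.1]
276 [13.2, -0.7, 15.9]
288 [13.1, 6.2, 16.0]
300 [12.8, 13.2, 16.9]
312 [5.6, 22.5, 37.9]
324 [5.3, 30.4, 38.7]
336 [7.0, 37.3, 33.9]
348 [11.0, 42.2, 22.3]
360 [13.1, 47.6, 16.1]
372 [13.5, 54.2, 15.0]
384 [13.0, 61.6, 16.4]
396 [7.0, 75.3, 33.7]
408 [5.0, 85.4, 39.5]
420 [6.6, 91.1, 34.9]
432 [7.6, 97.2, 32.0]
444 [11.6, 98.4, 20.5]
456 [12.0, 104.8, 19.3]
468 [12.2, 111.5, 18.7]
```

View pics/wrist3.png

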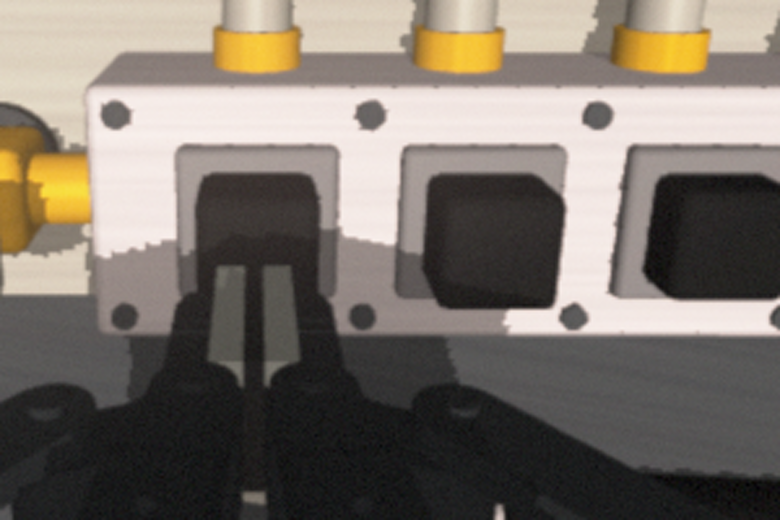

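```bash
python3 - <<'E'
from station import ctrl
import cv2,numpy as np
for n,(u0,u1,v0,v1) in {"side":(255,275,215,262),"scene":(325,355,210,252)}.items():
    p,d=ctrl.read_camera(n);c=ctrl.get_calibration(n);K,T=c["intrinsics"],c["T"]
    v,u=np.mgrid[:420,:560];W=np.stack([(u-K[0,2])/K[0,0]*d,(v-K[1,2])/K[1,1]*d,d],-1)@T[:3,:3].T+T[:3,3]
    W=(W*1000).round().astype(int)
    for r in range(v0,v1,3): print(n,r,*[f"{k}:{W[r,k].tolist()}" for k in range(u0+4,u1-3,4)])
E
python3 go.py
```

```text
side 215 259:[506, 209, 251] 263:[501, 202, 248] 267:[516, 173, 215] 271:[530, 145, 184]
side 218 259:[517, 198, 225] 263:[513, 190, 221] 267:[517, 173, 205] 271:[528, 148, 178]
side 221 259:[516, 201, 218] 263:[512, 192, 214] 267:[515, 176, 199] 271:[527, 149, 170]
side 224 259:[518, 199, 206] 263:[514, 191, 202] 267:[516, 175, 187] 271:[524, 153, 164]
side 227 259:[518, 200, 197] 263:[514, 191, 192] 267:[523, 169, 168] 271:[623, 49, 2]
side 230 259:[523, 197, 181] 263:[513, 194, 185] 267:[521, 172, 161] 271:[577, 99, 62]
side 233 259:[527, 194, 165] 263:[519, 188, 166] 267:[602, 89, 24] 271:[557, 121, 82]
side 236 259:[516, 205, 172] 263:[521, 187, 152] 267:[573, 120, 59] 271:[548, 130, 84]
side 239 259:[517, 205, 161] 263:[522, 186, 140] 267:[566, 128, 58] 271:[541, 139, 85]
side 242 259:[529, 194, 131] 263:[523, 187, 129] 267:[555, 140, 64] 271:[540, 141, 76]
side 245 259:[570, 156, 57] 263:[524, 187, 118] 267:[548, 149, 65] 271:[539, 143, 67]
side 248 259:[560, 167, 61] 263:[538, 174, 84] 267:[530, 168, 84] 271:[536, 146, 60]
side 251 259:[538, 188, 85] 263:[529, 183, 87] 267:[5
[... 1429 characters left out ...]
329:[518, 137, 64] 333:[507, 138, 59] 337:[448, 98, 0] 341:[439, 102, -2] 345:[432, 108, -1] 349:[425, 114, 0]
scene 240 329:[527, 146, 67] 333:[513, 145, 59] 337:[508, 151, 61] 341:[522, 174, 84] 345:[438, 114, -3] 349:[431, 120, -2]
scene 243 329:[527, 147, 59] 333:[518, 150, 57] 337:[534, 175, 83] 341:[528, 180, 83] 345:[522, 185, 83] 349:[516, 190, 85]
scene 246 329:[533, 153, 59] 333:[544, 174, 80] 337:[1000, 579, 625] 341:[533, 185, 82] 345:[528, 191, 84] 349:[521, 195, 82]
scene 249 329:[539, 160, 59] 333:[544, 175, 73] 337:[543, 184, 79] 341:[541, 193, 84] 345:[535, 198, 85] 349:[518, 194, 73]
t 6.03 pos [0.5316 0.1822 0.0993] yaw x 10.71 zax [-0. -0. -1.] F [0.22 0.02 0.57] open 0.0
```

Depth from both fixed cameras puts the fingertips at about 114 mm, some 30 mm higher than the nominal tool length implies. The gap is real, so nothing has been touched yet. I'll descend 20 mm and re-measure.

Emit:
step_arm(
  motion=[
    [0, 0.001, 0.004, 0, 0, 0, 0],
    [0, 0.001, 0.009, 0, 0, 0, 0],
    [0, 0.001, 0.013, 0, 0, 0, 0],
    [0, 0.001, 0.016, 0, 0, 0, 0],
    [0, 0.001, 0.018, 0, 0, 0, 0],
    [0, 0.001, 0.02, 0, 0, 0, 0],
    [0, 0.001, 0.02, 0, 0, 0, 0],
    [0, 0.001, 0.02, 0, 0, 0, 0],
  ],
)

```text
time: 6.7
tool_pos: [0.5318, 0.1812, 0.0792]
tool_rot: [3.128, 0.293, -0.0]
wrist_force: [0.0, 0.4, -0.1]
opening: 0.008
finger_force: 0.0
```

```bash
python3 go.py
cat > tip.py <<'E'
from station import ctrl
import cv2,numpy as np
s=ctrl.get_state();p,d=ctrl.read_camera("wrist")
c=ctrl.get_calibration("wrist");K,M=c["intrinsics"],c["mount"]
v,u=np.mgrid[:420,:560];P=np.stack([(u-K[0,2])/K[0,0]*d,(v-K[1,2])/K[1,1]*d,d],-1)@M[:3,:3].T+M[:3,3]
P=(P*1000).round(1)
for r in range(236,262,2): print(r,*[P[r,k].tolist() for k in(262,270,285,294)])
p,d=ctrl.read_camera("scene");c=ctrl.get_calibration("scene");K,T=c["intrinsics"],c["T"]
W=np.stack([(u-K[0,2])/K[0,0]*d,(v-K[1,2])/K[1,1]*d,d],-1)@T[:3,:3].T+T[:3,3]
W=(W*1000).round().astype(int)
for r in range(232,252,2): print(r,*[W[r,k].tolist() for k in(337,341,345)])
E
python3 tip.py
```

```text
t 6.7 pos [0.5318 0.1812 0.0792] yaw x 10.71 zax [-2.e-04 -1.e-04 -1.e+00] F [ 0.04  0.43 -0.07] open 0.008
236 [13.5, -7.9, -2.6] [13.3, -3.8, -2.0] [13.5, 4.0, -2.4] [13.2, 8.7, -1.8]
238 [13.1, -7.8, -4.2] [13.4, -3.7, -5.1] [13.0, 4.0, -3.9] [12.6, 8.7, -3.0]
240 [12.4, -7.8, -5.3] [12.4, -3.7, -5.3] [12.3, 4.0, -4.9] [12.6, 8.5, -5.9]
242 [11.6, -7.8, -6.1] [11.7, -3.7, -6.2] [11.3, 4.0, -5.2] [11.1, 8.6, -4.8]
244 [10.4, -7.8, -5.7] [10.6, -3.7, -6.2] [10.5, 4.0, -6.1] [10.7, 8.5, -6.6]
246 [9.3, -7.8, -5.7] [9.5, -3.7, -6.4] [9.8, 3.9, -7.0] [9.1, 8.6, -5.4]
248 [8.1, -7.9, -5.6] [8.0, -3.7, -5.3] [8.5, 4.0, -6.4] [8.5, 8.6, -6.5]
250 [7.0, -7.9, -5.7] [7.6, -3.7, -7.1] [7.4, 4.0, -6.6] [7.4, 8.6, -6.5]
252 [6.3, -7.8, -6.7] [11.7, -3.4, -18.7] [11.9, 3.6, -19.3] [6.4, 8.6, -6.8]
254 [4.6, -7.9, -5.4] [12.1, -3.4, -21.9] [12.1, 3.6, -21.9] [5.1, 8.6, -6.4]
256 [4.0, -7.9, -6.4] [12.2, -3.3, -24.4] [12.2, 3.5, -24.4] [3.7, 8.7, -5.7]
258 [3.1, -7.9, -6.9] [12.6, -3.3, -27.4] [12.8, 3.4, -27.8] [3.2, 8.6, -7.0]
260 [1.5, -7.9, -5.9] [12.1, -3.2, -28.5] [11.8, 3.4, -27.8] [1.9, 8.7, -6.7]
232 [543, 179, 119] [539, 185, 122] [534, 191, 123]
234 [542, 178, 113] [539, 186, 117] [536, 193, 121]
236 [541, 178, 108] [541, 188, 114] [535, 193, 114]
238 [541, 179, 103] [540, 188, 109] [536, 194, 111]
240 [541, 180, 99] [541, 190, 105] [534, 194, 104]
242 [532, 173, 83] [539, 189, 98] [533, 194, 99]
244 [537, 177, 84] [531, 183, 85] [525, 187, 84]
246 [541, 182, 84] [535, 186, 84] [529, 191, 84]
248 [542, 183, 81] [538, 190, 83] [532, 195, 83]
250 [542, 184, 76] [540, 193, 81] [534, 198, 81]
```

The wrist depth shows the fingertips at tool z ≈ -17 mm, so they stand 17 mm behind the TCP rather than ahead. That puts contact with an up key at TCP z ≈ 0.068.

Emit:
step_arm(
  motion=[
    [0, 0, 0.003, 0, 0, 0, 0],
    [0, 0, 0.006, 0, 0, 0, 0],
    [0, 0, 0.0075, 0, 0, 0, 0],
    [0, 0, 0.0085, 0, 0, 0, 0],
    [0, 0, 0.0085, 0, 0, 0, 0],
    [0, 0, 0.0085, 0, 0, 0, 0],
  ],
)

```text
time: 7.3
tool_pos: [0.5318, 0.1812, 0.0707]
tool_rot: [3.128, 0.293, -0.0]
wrist_force: [-0.3, -0.6, -0.4]
opening: -0.002
finger_force: 0.0
```

Emit:
step_arm(
  motion=[
    [0, 0, 0.0005, 0, 0, 0, 0],
    [0, 0, 0.001, 0, 0, 0, 0],
    [0, 0, 0.001, 0, 0, 0, 0],
    [0, 0, 0.001, 0, 0, 0, 0],
  ],
)

```text
time: 7.63
tool_pos: [0.5319, 0.1812, 0.07]
tool_rot: [-3.128, -0.293, -0.0]
wrist_force: [-0.9, -0.5, 2.5]
opening: 0.001
finger_force: 1.3
```

Emit:
step_arm(
  motion=[
    [0, 0, 0.0005, 0, 0, 0, 0],
    [0, 0, 0.0005, 0, 0, 0, 0],
    [0, 0, 0.0005, 0, 0, 0, 0],
  ],
)

```text
time: 7.88
tool_pos: [0.5319, 0.1812, 0.0694]
tool_rot: [-3.128, -0.293, -0.0]
wrist_force: [-0.4, -0.6, 2.9]
opening: -0.002
finger_force: 1.4
```

Key 1 is felt at TCP z ≈ 0.070 and gives softly at 2.5–2.9 N, so it is up. I'll lift and go to key 2.

Emit:
step_arm(
  motion=[
    [0, 0, -0.004, 0, 0, 0, 0],
    [0, 0, -0.01, 0, 0, 0, 0],
    [0, 0.01, -0.012, 0, 0, 0, 0],
    [0, 0.025, -0.012, 0, 0, 0, 0],
    [0, 0.04, -0.012, 0, 0, 0, 0],
    [0, 0.05, -0.012, 0, 0, 0, 0],
    [0, 0.055, -0.01, 0, 0, 0, 0],
    [0, 0.055, -0.006, 0, 0, 0, 0],
    [0, 0.055, -0.003, 0, 0, 0, 0],
    [0, 0.055, -0.002, 0, 0, 0, 0],
    [0, 0.055, -0.002, 0, 0, 0, 0],
    [0, 0.055, -0.002, 0, 0, 0, 0],
  ],
)

```text
time: 8.88
tool_pos: [0.5418, 0.1279, 0.0711]
tool_rot: [-3.128, -0.295, 0.001]
wrist_force: [-0.0, 0.7, 0.1]
opening: 0.002
finger_force: 0.0
```

Emit:
step_arm(
  motion=[
    [0, 0, 0.0005, 0, 0, 0, 0],
    [0, 0, 0.001, 0, 0, 0, 0],
    [0, 0, 0.0013, 0, 0, 0, 0],
    [0, 0, 0.0013, 0, 0, 0, 0],
  ],
)

```text
time: 9.22
tool_pos: [0.542, 0.1275, 0.0702]
tool_rot: [-3.128, -0.294, -0.0]
wrist_force: [-0.7, 0.3, 2.5]
opening: -0.001
finger_force: 1.3
```

Emit:
step_arm(
  motion=[
    [0, 0, 0.0005, 0, 0, 0, 0],
    [0, 0, 0.0005, 0, 0, 0, 0],
    [0, 0, 0.0005, 0, 0, 0, 0],
  ],
)

```text
time: 9.47
tool_pos: [0.542, 0.1275, 0.0697]
tool_rot: [-3.128, -0.293, -0.0]
wrist_force: [-0.9, 2.2, 2.6]
opening: -0.0
finger_force: 1.4
```

Key 2 is up, with the same height and the same soft give. Next is key 3.

Emit:
step_arm(
  motion=[
    [0, 0, -0.004, 0, 0, 0, 0],
    [0, 0, -0.01, 0, 0, 0, 0],
    [0, 0.01, -0.012, 0, 0, 0, 0],
    [0, 0.025, -0.012, 0, 0, 0, 0],
    [0, 0.04, -0.012, 0, 0, 0, 0],
    [0, 0.05, -0.012, 0, 0, 0, 0],
    [0, 0.055, -0.01, 0, 0, 0, 0],
    [0, 0.055, -0.006, 0, 0, 0, 0],
    [0, 0.055, -0.003, 0, 0, 0, 0],
    [0, 0.055, -0.002, 0, 0, 0, 0],
    [0, 0.055, -0.002, 0, 0, 0, 0],
    [0, 0.055, -0.002, 0, 0, 0, 0],
  ],
)

```text
time: 10.47
tool_pos: [0.552, 0.0739, 0.0713]
tool_rot: [-3.127, -0.295, 0.001]
wrist_force: [0.4, 0.1, 0.3]
opening: -0.0
finger_force: 0.0
```

Emit:
step_arm(
  motion=[
    [0, 0, 0.0005, 0, 0, 0, 0],
    [0, 0, 0.001, 0, 0, 0, 0],
    [0, 0, 0.0013, 0, 0, 0, 0],
    [0, 0, 0.0013, 0, 0, 0, 0],
  ],
)

```text
time: 10.8
tool_pos: [0.5522, 0.0732, 0.0702]
tool_rot: [3.128, 0.293, -0.0]
wrist_force: [0.2, 0.2, 0.4]
opening: -0.003
finger_force: 0.0
```

Emit:
step_arm(
  motion=[
    [0, 0, 0.0005, 0, 0, 0, 0],
    [0, 0, 0.0005, 0, 0, 0, 0],
    [0, 0, 0.0005, 0, 0, 0, 0],
  ],
)

```text
time: 11.05
tool_pos: [0.5522, 0.0731, 0.0697]
tool_rot: [3.128, 0.293, -0.0]
wrist_force: [0.7, 0.4, 0.4]
opening: 0.002
finger_force: 0.0
```

Emit:
step_arm(
  motion=[
    [0, 0, 0.001, 0, 0, 0, 0],
    [0, 0, 0.002, 0, 0, 0, 0],
    [0, 0, 0.003, 0, 0, 0, 0],
    [0, 0, 0.0035, 0, 0, 0, 0],
    [0, 0, 0.0035, 0, 0, 0, 0],
    [0, 0, 0.0035, 0, 0, 0, 0],
  ],
)

```text
time: 11.55
tool_pos: [0.5522, 0.0731, 0.0662]
tool_rot: [3.128, 0.293, -0.0]
wrist_force: [-0.0, 0.2, 0.7]
opening: -0.001
finger_force: 0.0
```

Emit:
step_arm(
  motion=[
    [0, 0, 0.0004, 0, 0, 0, 0],
    [0, 0, 0.0004, 0, 0, 0, 0],
    [0, 0, 0.0004, 0, 0, 0, 0],
  ],
)

```text
time: 11.8
tool_pos: [0.5522, 0.0731, 0.0659]
tool_rot: [3.128, 0.293, -0.0]
wrist_force: [-0.3, 0.3, -0.3]
opening: 0.002
finger_force: 0.0
```

Emit:
step_arm(
  motion=[
    [0, 0, 0.0003, 0, 0, 0, 0],
    [0, 0, 0.0003, 0, 0, 0, 0],
    [0, 0, 0.0003, 0, 0, 0, 0],
  ],
)

```text
time: 12.05
tool_pos: [0.5522, 0.0731, 0.0656]
tool_rot: [3.128, 0.293, -0.0]
wrist_force: [0.1, -0.3, 0.7]
opening: -0.0
finger_force: 0.0
```

Emit:
step_arm(
  motion=[
    [0, 0, 0.0002, 0, 0, 0, 0],
    [0, 0, 0.0002, 0, 0, 0, 0],
    [0, 0, 0.0002, 0, 0, 0, 0],
  ],
)

```text
time: 12.3
tool_pos: [0.5523, 0.0731, 0.0654]
tool_rot: [3.128, 0.293, 0.0]
wrist_force: [0.3, 0.5, 0.8]
opening: 0.001
finger_force: 0.1
```

Emit:
step_arm(
  motion=[
    [0, 0, 0.0002, 0, 0, 0, 0],
    [0, 0, 0.0002, 0, 0, 0, 0],
    [0, 0, 0.0002, 0, 0, 0, 0],
  ],
)

```text
time: 12.55
tool_pos: [0.5523, 0.0731, 0.0652]
tool_rot: [3.128, 0.293, 0.0]
wrist_force: [0.3, -0.1, 1.8]
opening: 0.001
finger_force: 0.8
```

Emit:
step_arm(
  motion=[
    [0, 0, 0.0001, 0, 0, 0, 0],
    [0, 0, 0.0001, 0, 0, 0, 0],
  ],
)

```text
time: 12.72
tool_pos: [0.5522, 0.0731, 0.0651]
tool_rot: [3.128, 0.293, 0.0]
wrist_force: [-0.2, 0.2, 3.3]
opening: -0.001
finger_force: 1.2
```

Emit:
step_arm(
  motion=[
    [0, 0, -0.004, 0, 0, 0, 0],
    [0, 0, -0.01, 0, 0, 0, 0],
    [0, 0, -0.016, 0, 0, 0, 0],
    [0, 0.015, -0.016, 0, 0, 0, 0],
    [0, 0.03, -0.016, 0, 0, 0, 0],
    [0, 0.045, -0.016, 0, 0, 0, 0],
    [0, 0.053, -0.014, 0, 0, 0, 0],
    [0, 0.055, -0.01, 0, 0, 0, 0],
    [0, 0.055, -0.0075, 0, 0, 0, 0],
    [0, 0.055, -0.006, 0, 0, 0, 0],
    [0, 0.055, -0.006, 0, 0, 0, 0],
    [0, 0.055, -0.006, 0, 0, 0, 0],
  ],
)

```text
time: 13.72
tool_pos: [0.5622, 0.0201, 0.0708]
tool_rot: [-3.127, -0.295, 0.001]
wrist_force: [-1.3, -0.0, -0.2]
opening: 0.0
finger_force: 0.0
```

Emit:
step_arm(
  motion=[
    [0, 0, 0.0005, 0, 0, 0, 0],
    [0, 0, 0.0008, 0, 0, 0, 0],
    [0, 0, 0.0008, 0, 0, 0, 0],
    [0, 0, 0.0008, 0, 0, 0, 0],
  ],
)

```text
time: 14.05
tool_pos: [0.5625, 0.0192, 0.0703]
tool_rot: [-3.128, -0.293, -0.0]
wrist_force: [0.1, 0.5, -0.3]
opening: -0.004
finger_force: 0.0
```

Emit:
step_arm(
  motion=[
    [0, 0, 0.0004, 0, 0, 0, 0],
    [0, 0, 0.0004, 0, 0, 0, 0],
    [0, 0, 0.0004, 0, 0, 0, 0],
  ],
)

```text
time: 14.3
tool_pos: [0.5625, 0.0192, 0.07]
tool_rot: [-3.128, -0.293, -0.0]
wrist_force: [-1.8, 1.4, 2.4]
opening: -0.001
finger_force: 1.3
```

Key 4 is up as well (contact at 0.070). Key 3 was met 5 mm lower, at 0.065, and was stiff, so it is the latched one. I'll go back and press it in.

Emit:
step_arm(
  motion=[
    [0, 0, -0.004, 0, 0, 0, 0],
    [0, 0, -0.01, 0, 0, 0, 0],
    [0, -0.01, -0.012, 0, 0, 0, 0],
    [0, -0.025, -0.012, 0, 0, 0, 0],
    [0, -0.04, -0.012, 0, 0, 0, 0],
    [0, -0.05, -0.012, 0, 0, 0, 0],
    [0, -0.055, -0.01, 0, 0, 0, 0],
    [0, -0.055, -0.006, 0, 0, 0, 0],
    [0, -0.055, -0.002, 0, 0, 0, 0],
    [0, -0.055, 0.001, 0, 0, 0, 0],
    [0, -0.055, 0.003, 0, 0, 0, 0],
    [0, -0.055, 0.003, 0, 0, 0, 0],
  ],
)

```text
time: 15.3
tool_pos: [0.552, 0.0723, 0.0661]
tool_rot: [3.128, 0.291, -0.002]
wrist_force: [-0.7, 0.1, 0.9]
opening: 0.001
finger_force: 0.0
```

Emit:
step_arm(
  motion=[
    [0, 0, 0.001, 0, 0, 0, 0],
    [0, 0, 0.002, 0, 0, 0, 0],
    [0, 0, 0.003, 0, 0, 0, 0],
    [0, 0, 0.004, 0, 0, 0, 0],
    [0, 0, 0.005, 0, 0, 0, 0],
    [0, 0, 0.006, 0, 0, 0, 0],
    [0, 0, 0.0065, 0, 0, 0, 0],
    [0, 0, 0.0065, 0, 0, 0, 0],
  ],
)

```text
time: 15.97
tool_pos: [0.5523, 0.0726, 0.0606]
tool_rot: [3.127, 0.292, 0.0]
wrist_force: [-0.2, -2.6, 6.2]
opening: -0.002
finger_force: 3.1
```

Emit:
step_arm(
  motion=[
    [0, 0, 0.0005, 0, 0, 0, 0],
    [0, 0, 0.0005, 0, 0, 0, 0],
    [0, 0, 0.0005, 0, 0, 0, 0],
  ],
)

```text
time: 16.22
tool_pos: [0.5523, 0.0726, 0.0602]
tool_rot: [3.128, 0.292, 0.0]
wrist_force: [-2.3, -0.6, 6.1]
opening: 0.005
finger_force: 3.2
```

Emit:
step_arm(
  motion=[
    [0, 0, 0.0004, 0, 0, 0, 0],
    [0, 0, 0.0004, 0, 0, 0, 0],
    [0, 0, 0.0004, 0, 0, 0, 0],
  ],
)

```text
time: 16.47
tool_pos: [0.5524, 0.0726, 0.0602]
tool_rot: [3.127, 0.292, 0.001]
wrist_force: [-1.8, -1.8, 10.9]
opening: 0.004
finger_force: 5.3
```

At the stop with about 10.9 N. Now I'll let go by lifting straight up.

Emit:
step_arm(
  motion=[
    [0, 0, -0.003, 0, 0, 0, 0],
    [0, 0, -0.008, 0, 0, 0, 0],
    [0, 0, -0.015, 0, 0, 0, 0],
    [0, 0, -0.03, 0, 0, 0, 0],
    [0, 0, -0.055, 0, 0, 0, 0],
    [0, 0, -0.085, 0, 0, 0, 0],
    [0, 0, -0.115, 0, 0, 0, 0],
    [0, 0, -0.145, 0, 0, 0, 0],
    [0, 0, -0.17, 0, 0, 0, 0],
    [0, 0, -0.18, 0, 0, 0, 0],
    [0, 0, -0.18, 0, 0, 0, 0],
    [0, 0, -0.18, 0, 0, 0, 0],
  ],
)

```text
time: 17.47
tool_pos: [0.552, 0.0732, 0.2393]
tool_rot: [-3.128, -0.293, -0.001]
wrist_force: [0.3, 0.2, -1.0]
opening: -0.002
finger_force: 0.0
```

```bash
python3 go.py
python3 - <<'E'
from station import ctrl
import cv2,numpy as np
from scipy.spatial.transform import Rotation as R
s=ctrl.get_state();p,d=ctrl.read_camera("wrist");cv2.imwrite("pics/w4.png",p[:,:,::-1])
c=ctrl.get_calibration("wrist");K=c["intrinsics"];B=np.eye(4);B[:3,:3]=R.from_rotvec(s["tool_rot"]).as_matrix();B[:3,3]=s["tool_pos"];T=B@c["mount"];Ti=np.linalg.inv(T)
for x,y in[(.532,.181),(.542,.1275),(.5522,.073),(.5625,.019)]:
    q=Ti@[x,y,.085,1];u,v=(K@q[:3]/q[2])[:2].round().astype(int)
    dd=np.median(d[v-5:v+6,u-5:u+6]);z=(T@[*(np.linalg.inv(K)@[u,v,1]*dd),1])[2];print(u,v,z.round(4))
E
```

```text
t 17.47 pos [0.552  0.0732 0.2393] yaw x 10.71 zax [ 3.e-04  1.e-04 -1.e+00] F [ 0.35  0.19 -1.02] open -0.002
168 192 0.0856
222 192 0.0855
277 192 0.0855
332 192 0.0855
```

View pics/w4.png

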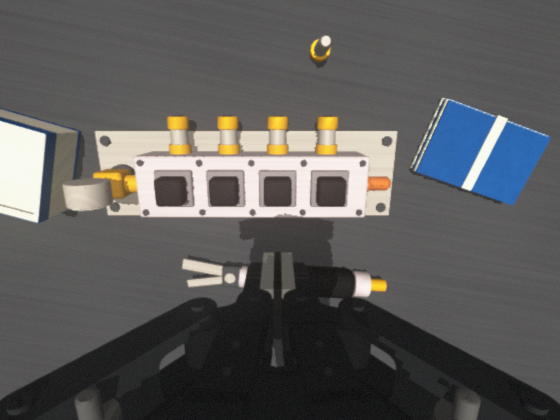

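All four keys, at (172,190), (225,190), (277,190) and (331,190), now stand at 85.5 mm. The bystanders look undisturbed and the arm is clear.

```bash
python3 -c "
from station import ctrl
print(ctrl.sign_off())"
```

```text
the job is handed in; nothing more can be done
None
```

I tapped all four keys from left to right, found key 3 latched down, pressed it to its stop and let go; all four keys now stand up, nothing else was touched, and the job is handed in.

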